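# Fetch the hex master from the closed end of the feed track

### The job

The hex setting master at the closed end of the feed track is needed in the round gauge nest. Open the slide gate, take the two masters standing in front of it out through the mouth and park them upright in the side tray, bring the hex master out and seat it flat in the nest; then load the other two back into the track in the same order as before, pushed right up to the end stop, and shut the gate fully. Leave the lens and the ring gauge where they are.

Things in the scene. Friction and masses are not known exactly. Their poses are not given: they have to be found in the camera images.
- feed_track: Fixed, dark; aluminium end stop. Origin: lane middle, on the worktop; x runs from open mouth (-105 mm) to end stop (face +88). Lane floor z 4, 48 wide. Lips x -47..+88 (flared to -56), z 12-15, slot 30: flanges under them only slide along x. Open apron x -105..-57: lift off or set down at about x -78, y 0. Masters stand at x 66, 23, -20. Over it keep fingertips above z 24.
- gate (a joint): Slide gate of the track: flat steel bar across the slot at the track's x = -42 mm, lying on the lips (top z 20 mm; its keepers, at y -25 to -64 mm, reach z 23). 0 = shut, 0.036 m = fully open; it slides along the track's -y, away from the lane, and stays where it is left (friction about 1.5 N).
- gate_knob (a point): Centre of the top face of the gate's round black knob (18 mm diameter, from z 30 to 46 mm above the worktop). Gate shut: at x = -42, y = -46 mm of the track; fully open: y = -82 mm.
- master_hex: Loose steel setting master with a hexagonal stem 22 mm across flats, 42 mm tall in all; round foot flange 42 mm diameter, 5 mm thick. 140 g. Stands at the closed end of the track. Origin at the centre of its underside, z up along the stem; two of the hexagon's flats face its +x and -x.
- master_wide: Loose steel setting master with a round stem 24 mm in diameter and a wide bore, 34 mm tall in all; foot flange 42 mm diameter, 5 mm thick. 140 g. Origin at the centre of its underside, z up.
- master_slim: Loose steel setting master with a slim round stem 16 mm in diameter, 50 mm tall in all; foot flange 42 mm diameter, 5 mm thick. 140 g. Origin at the centre of its underside, z up.
- side_tray: Fixed shallow grey tray, 120 mm (x) by 92 mm (y), walls 12 mm high and 3 mm thick, dark mat; origin at the centre of its underside, inner floor 3 mm above that. Two masters fit side by side, for example at x = +28 and -28 mm.
- gauge_nest: Fixed aluminium plate 88 x 88 x 13 mm with a round recess, 59 mm in diameter and 7 mm deep (floor 6 mm above the worktop), in its middle; origin at the centre of its underside.
- spare_lens: Bystander: loose black camera lens standing upright, 37 mm diameter, 47 mm tall; origin at the centre of its underside. Not to be moved.
- ring_gauge: Bystander: loose steel ring gauge lying flat, 51 mm diameter, 16 mm high; origin at the centre of its underside. Not to be moved.
There are look-alikes about, which are no part of the job. What is shaped like the master_slim but yellow is not meant.

How it is judged:
By the outcome, as a careful person would: the job done as asked, in the order asked, and still so for the second after the job is handed in, with the robot touching nothing.
It also fails if it takes over 141 s, if anything falls off the work surface, if the arm or the gripper's body presses on something with over 40 N, if the wrist force passes 120 N, or if a joint passes its speed limit or range.

### The arm

A 6-joint arm with a two-finger parallel gripper is mounted at the origin on a cart in front of the work surface, level with it; the furniture and walls round the work are solid. World frame = base frame: x ahead of the robot, y to its left, z up, the work surface at z = 0. Lengths are in m, angles in rad, forces in N, time in s.
With the tool pointing down it reaches from about 0.35 to 0.725 m from the base axis. Payload 6 kg.
Tool frame: the origin (TCP) lies at the very end of the fingers, on their centre line; the grasp point (between the pads) lies 19 mm behind it; z points along the fingers, y is the line along which they close (so a half turn about z gives the same grasp; the last joint's range is limited). The gripper opens to 85 mm and grips with 20 to 120 N. Pads are 22 mm wide; open, the fingers measure 114 mm over their backs; the gripper's body (76 mm by 85 mm) begins 54 mm behind the grasp point. The pads swing forward as they close: fully open they stand 13 mm farther back than shut.
Start: joints at [1.529, 0.04, 0.085, 0, -1.615, -0.334], TCP at [0.22, 0.558, 0.231] pointing down, gripper open.
Joint ranges: [-2.56, 2.56], [-1.29, 2.01], [-1.08, 1.49], [-3.29, 1.98], [-2.81, -0.18], [-2.99, 2.99]. Speed limits (rad/s): [2.57, 2.57, 3.01, 3.14, 3.14, 3.14].

### API

Orientations are given as a rotation vector (axis times angle).
In Python, from rig import bot, cams, workorder gives the robot as it stands.
- The arm moves only by the shell command python3 -m crank 'ROWS' [OPENING]. ROWS is JSON, a list of rows, each a list of 6 numbers: the shift along the tool's x, y, z in m, then the turn, a rotation vector about the tool's x, y, z in degrees. A call has exactly 8 rows; each row shifts and turns the commanded pose from where the row before left it, along the tool's axes as they then stand; what a row does not reach is not made up. A row lasts 1/8 s, in which the tool goes at most 62.5 mm and 10.7 degrees, less where a joint would pass 70% of its speed; a pose out of reach is approached as far as the arm can. A call is refused whole if a number of a shift passes 0.0625 or a number of a turn 10.7, either way. A call with a gripper value outside its range is refused whole. OPENING is the closure, from -1 (fully open) to 1 (shut), set as the call begins (- or left out, the last holds). The fingers move at their own pace and stop on an object; the grip force is fixed at half the most. Time passes only in rows, so rows that do not move let the fingers close, or fill a call up. It gives the time, the measured TCP pose, the force, the opening and the grip force at its end, in the units of the state.
- bot.read_state(): the state, without advancing time (a new reading comes with each control period).
- cams.capture(name): name is "scene" or "top"; returns the picture (420x560x3 uint8, red, green, blue); there is no depth.
- cams.camera_info(name): a dict with "mtx" (3x3 intrinsics, pixels), "T" (4x4, takes a point from camera to world coordinates). Camera axes: x right, y down, z forward; pixel columns grow to the right and rows downward; lengths in m; the calibration is good to about 2 mm. A picture is of the moment at which its call begins. camera_info takes no time and is no camera call.
- workorder.close_job(): hands the job in; it is judged then, once.
Trained networks look in the newest picture that a camera, given by its name, has taken for a name from the list of things; names that differ only in an ending like _2 or _b are one class to them, and where a whole thing is asked for, a point or a joint stands for the part that bears it (a point fixed in the world has none). Each returns a list of dicts, best first, with "confidence" (0 to 1); they miss things now and then, are a little off and sometimes report something else, mostly with a low value. They report only what shows in the picture. A call takes as long as a camera call. They do not tell look-alikes from the thing itself.
- cams.find_in(camera, label): "extent" ([left, top, width, height] in pixels, round what is visible of it).
- cams.outline_of(camera, label): "region" (420x560 bool, what is visible of it) and "extent" ([left, top, width, height] in pixels, round what is visible of it).
The state is a dict: "time": time; "qpos": joint angles; "dq": joint speeds; "joint_torque": joint torques, N m; "ee_pos": TCP position; "ee_rot": TCP orientation; "contact_force": force on the tool from outside, world axes, zero at the start; "wrist_torque": the same for the moment, N m; "grip_width": finger opening in m; "grasp_force": force on a finger pad.
Only numpy, scipy, OpenCV 4.12 (cv2) and the standard library are available. Lean on these libraries where they do the work, as an engineer would, in place of code of your own. Each camera call takes 0.05 s, during which the arm holds its last target. There are 200 camera calls.

## Working session

There is one attempt and no reset: what is moved stays moved. The work goes in short steps, Python scripts to look and compute and a shell command to move; the robot and the scene stay as the last step left them, time stands still between calls to the robot, and variables do not carry over. Pictures are saved under pics/ and viewed, at most 14 in all, crops included, and the job is handed in when it is done.

```bash
ls; mkdir -p pics; python3 - <<'E'
from rig import bot,cams
import cv2,numpy as np
s=bot.read_state();print({k:np.round(v,3) for k,v in s.items()})
for n in("scene","top"):
    im=cams.capture(n);cv2.imwrite(f"pics/{n}0.png",im[:,:,::-1])
    i=cams.camera_info(n);print(n,np.round(i["mtx"],1).tolist(),np.round(i["T"],3).tolist())
    for l in["feed_track","gate","gate_knob","master_hex","master_wide","master_slim","side_tray","gauge_nest","spare_lens","ring_gauge"]:
        print(l,[(np.round(d["extent"]).tolist(),round(d["confidence"],2)) for d in cams.find_in(n,l)][:3])
E
```

```text
pics
{'time': np.float64(0.0), 'qpos': array([ 1.529,  0.041,  0.084, -0.   , -1.616, -0.334]), 'dq': array([-0.002,  0.001, -0.   , -0.001,  0.001,  0.   ]), 'joint_torque': array([ 1.000e-03, -3.682e+01,  3.474e+01,  6.932e+00, -5.000e-03,
        0.000e+00]), 'ee_pos': array([0.22 , 0.558, 0.23 ]), 'ee_rot': array([ 3.085, -0.586, -0.   ]), 'contact_force': array([-0.491,  0.232, -0.417]), 'wrist_torque': array([ 0.018,  0.058, -0.014]), 'grasp_force': np.float64(0.0), 'grip_width': np.float64(0.085)}
scene [[522.6, 0.0, 275.4], [0.0, 522.6, 210.7], [0.0, 0.0, 1.0]] [[0.965, -0.204, 0.167, 0.302], [-0.264, -0.764, 0.589, -0.494], [0.007, -0.612, -0.791, 0.933], [0.0, 0.0, 0.0, 1.0]]
feed_track []
gate [([248.0, 205.0, 26.0, 11.0], 0.59)]
gate_knob []
master_hex [([267.0, 160.0, 14.0, 25.0], 0.76)]
master_wide [([250.0, 190.0, 13.0, 18.0], 0.63)]
master_slim [([257.0, 170.0, 16.0, 30.0], 0.72), ([186.0, 208.0, 19.0, 25.0], 0.6)]
side_tray [([268.0, 289.0, 53.0, 44.0], 0.85)]
gauge_nest [([252.0, 236.0, 55.0, 46.0], 0.61)]
spare_lens [([211.0, 244.0, 18.0, 20.0], 0.9), ([254.0, 233.0, 53.0, 49.0], 0.29)]
ring_gauge [([318.0, 148.0, 18.0, 19.0], 0.57)]
top [[482.5, 0.0, 271.3], [0.0, 482.5, 209.5], [0.0, 0.0, 1.0]] [[-0.002, -0.988, 0.154, 0.337], [-1.0, -0.003, -0.028, 0.157], [0.028, -0.154, -0.988, 0.984], [0.0, 0.0, 0.0, 1.0]]
feed_track []
gate [([223.0, 211.0, 27.0, 29.0], 0.56)]
gate_knob [([226.0, 212.0, 22.0, 26.0], 0.52)]
master_hex [([182.0, 186.0, 19.0, 20.0], 0.78)]
master_wide [([210.0, 216.0, 20.0, 18.0], 0.71)]
master_slim [([223.0, 287.0, 23.0, 22.0], 0.83), ([196.0, 202.0, 22.0, 22.0], 0.67)]
side_tray [([338.0, 196.0, 50.0, 63.0], 0.72)]
gauge_nest [([278.0, 195.0, 43.0, 45.0], 0.67)]
spare_lens [([274.0, 266.0, 23.0, 19.0], 0.82), ([181.0, 188.0, 20.0, 21.0], 0.55)]
ring_gauge [([175.0, 117.0, 23.0, 25.0], 0.66)]
```

```bash
python3 - <<'E'
import cv2
a=cv2.imread("pics/top0.png")[110:290,155:395];cv2.imwrite("pics/topc.png",cv2.resize(a,None,fx=3.333,fy=3.333,interpolation=cv2.INTER_CUBIC))
a=cv2.imread("pics/scene0.png")[140:340,170:400 ];cv2.imwrite("pics/scenec.png",cv2.resize(a,None,fx=3,fy=3,interpolation=cv2.INTER_CUBIC))
E
```

```text
(no output)
```

View pics/topc.png

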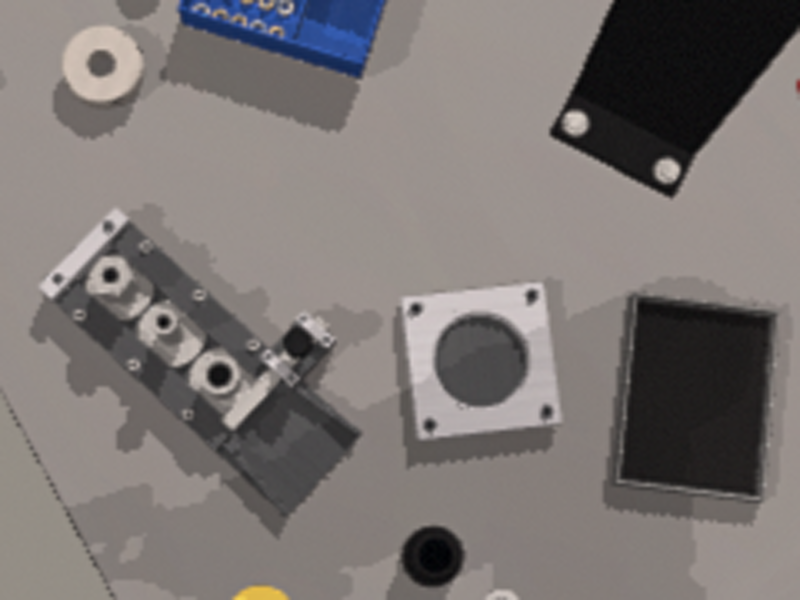

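View pics/scenec.png

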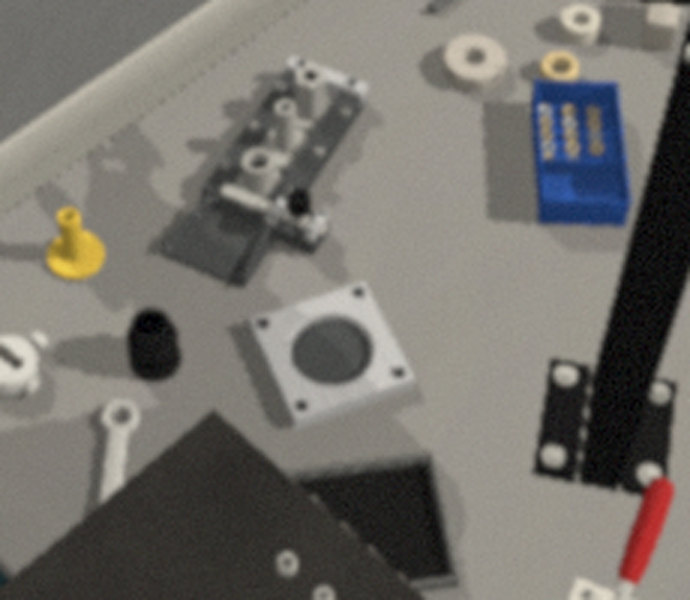

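View pics/scene0.png

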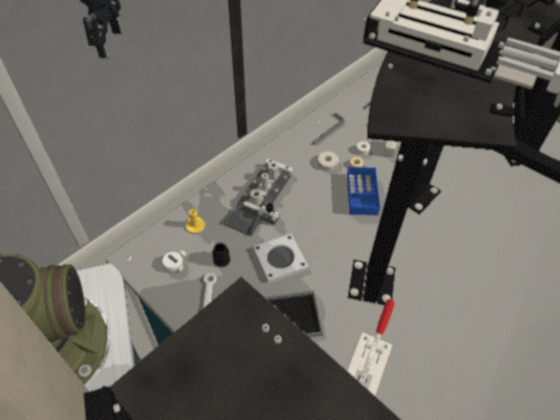

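View pics/top0.png

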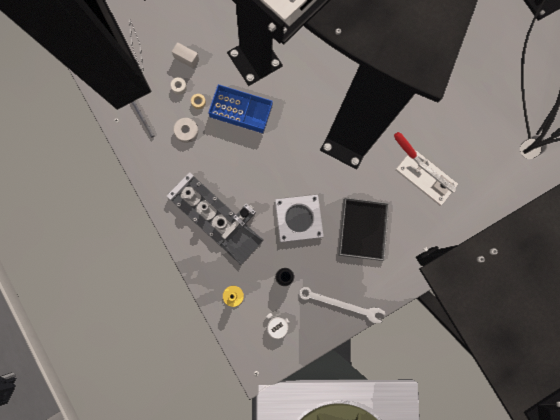

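```bash
cat > h.py <<'E'
import numpy as np,cv2
from scipy.optimize import least_squares
from scipy.spatial.transform import Rotation as R
from rig import bot,cams
I={n:cams.camera_info(n) for n in("scene","top")}
def proj(n,P):
    P=np.atleast_2d(P);T=I[n]["T"];c=(P-T[:3,3])@T[:3,:3];q=c@I[n]["mtx"].T;return q[:,:2]/q[:,2:]
def ray(n,uv):
    T=I[n]["T"];d=T[:3,:3]@np.linalg.solve(I[n]["mtx"],[*uv,1]);return T[:3,3],d
def onz(n,uv,z):
    o,d=ray(n,uv);return o+d*(z-o[2])/d[2]
def tri(a,b):
    f=lambda X:np.r_[proj("scene",X)[0]-a,proj("top",X)[0]-b]
    r=least_squares(f,onz("top",b,.02));return r.x,np.abs(r.fun).max()
E
python3 - <<'E'
from h import *
S=dict(hex=(273.7,165.7),slim=(264.7,175.3),wide=(256.3,193.3),knob=(269.7,206.7),nest=(280.7,256.3))
Tp=dict(hex=(188,192.5),slim=(203.9,206.6),wide=(220.7,222.5),knob=(244.7,212.3),nest=(299.3,218))
for k in S: x,e=tri(S[k],Tp[k]);print(k,np.round(x*1000,1),round(e,2))
M=dict(hex=(66,0,46),slim=(23,0,54),wide=(-20,0,38),knob=(-42,-46,46))
K=list(M);L=np.array([M[k] for k in K])/1000
def W(p): return L@R.from_euler('z',p[2]).as_matrix().T+[p[0],p[1],0]
for cs in(("top",),("scene",),("top","scene")):
    D={"top":Tp,"scene":S}
    f=lambda p:np.concatenate([(proj(c,W(p))-[D[c][k] for k in K]).ravel() for c in cs])
    r=least_squares(f,[.4,.28,.8]);print(cs,np.round(r.x,4),np.degrees(r.x[2]),np.round(r.fun,1))
c=lambda u,v:(u/3.3333+155,v/3.3333+110)
for n,p,z in(("nestc",(481,360),.013),("n1",(403,298),.013),("n2",(544,283),.013),("n3",(562,422),.013),("n4",(418,439),.013),("t1",(634,292),.012),("t2",(778,312),.012),("t3",(762,500),.012),("t4",(614,482),.012),("lens",(433,555),.047),("ring",(103,64),.016),("mouthR",(360,432),.008),("mouthL",(282,520),.008),("es1",(118,208),.02),("es2",(40,287),.02)):
    print(n,np.round(onz("top",c(*p),z)*1000,1))
for n,p in(("slabL",(420,268)),("slabcorner",(560,190)),("legR",(362,168)),("mach",(440,102)),("cam post",(150,90))):
    for z in(0,.2,.4):print(n,z,np.round(onz("top",p,z)*1000))
E
```

```text
hex [519.  294.5  44.6] 0.69
slim [489.  261.4  56.1] 0.72
wide [460.8 229.7  38.6] 1.0
knob [479.9 182.5  42.5] 0.6
nest [473.7  72.1  12.8] 0.89
('top',) [0.4727 0.2448 0.833 ] 47.725867596436395 [ 0.3  0.2 -0.1 -0.  -0.1 -0.1 -0.2 -0.1]
('scene',) [0.4758 0.2444 0.8296] 47.53147854816353 [ 0.   0.1  0.3  0.6 -0.3  0.3  0.  -0.9]
('top', 'scene') [0.474  0.2446 0.8321] 47.67861444196737 [ 0.5 -0.5  0.  -0.7  0.  -0.8 -0.  -0.7 -0.8  0.1 -0.5  0.7 -1.1  0.4
 -0.7 -0.9]
nestc [471.8  72.3  13. ]
n1 [510.1 119.8  13. ]
n2 [519.8  32.9  13. ]
n3 [433.9  23.3  13. ]
n4 [423.4 111.   13. ]
t1 [514.5 -22.9  12. ]
t2 [ 502.3 -111.9   12. ]
t3 [386.7 -97.6  12. ]
t4 [397.5  -7.8  12. ]
lens [353.3 104.2  47. ]
ring [656.9 306.5  16. ]
mouthR [428.1 146.1   8. ]
mouthL [374.9 193.    8. ]
es1 [564.1 294.4  20. ]
es2 [514.9 340.2  20. ]
slabL 0 [ 371. -175.    0.]
slabL 0.2 [ 364. -108.  200.]
slabL 0.4 [357. -40. 400.]
slabcorner 0 [ 535. -482.    0.]
slabcorner 0.2 [ 495. -352.  200.]
slabcorner 0.4 [ 455. -222.  400.]
legR 0 [580. -62.   0.]
legR 0.2 [531. -18. 200.]
legR 0.4 [482.  27. 400.]
mach 0 [ 728. -236.    0.]
mach 0.2 [ 648. -157.  200.]
mach 0.4 [569. -77. 400.]
cam post 0 [748. 387.   0.]
cam post 0.2 [665. 341. 200.]
cam post 0.4 [581. 294. 400.]
```

```bash
cat >> h.py <<'E'
U=np.array([.474,.2446,.832])
def tw(x,y):  # track mm -> world
    c,s=np.cos(U[2]),np.sin(U[2]);return np.array([U[0]+(c*x-s*y)/1e3,U[1]+(s*x+c*y)/1e3])
def st():
    s=bot.read_state();Rm=R.from_rotvec(s["ee_rot"]).as_matrix();p=s["ee_pos"]
    c,sn=np.cos(U[2]),np.sin(U[2]);d=(p[:2]-U[:2])*1e3
    print("t%.2f"%s["time"],"p",np.round(p*1e3,1),"trk",np.round([c*d[0]+sn*d[1],-sn*d[0]+c*d[1]],1),"yaw %.1f tilt %.2f"%(np.degrees(np.arctan2(Rm[1,0],Rm[0,0])),np.degrees(np.arccos(-Rm[2,2]))),"F",np.round(s["contact_force"],1),"g %.1f f%.0f"%(s["grip_width"]*1e3,s["grasp_force"]),"q6 %.2f"%s["qpos"][5])
    return p,Rm
def go(w,z):  # shift in tool axes (mm)
    p,Rm=st();print("shift",np.round(Rm.T@(np.r_[w,z]-p)*1e3,1))
E
python3 - <<'E'
from h import *
for a,b in(((240,280),(420,268)),((370,137),(440,102)),((240,135),(135,100))): print(tri(a,b))
go(tw(-42,-46),.15)
E
python3 -m crank '[[0,0,0,0,0,10.1],[0,0,0,0,0,10.1],[0,0,0,0,0,10.1],[0,0,0,0,0,10.1],[0,0,0,0,0,10.1],[0,0,0,0,0,10.1],[0,0,0,0,0,10.1],[0,0,0,0,0,10.1]]' 0.06
python3 -m crank '[[0,0,0,0,0,10.1],[0,0,0,0,0,10.1],[0,0,0,0,0,9.8],[0,0,0,0,0,0],[0,0,0,0,0,0],[0,0,0,0,0,0],[0,0,0,0,0,0],[0,0,0,0,0,0]]'
python3 -c "
from h import *
go(tw(-42,-46),.15)"
```

```text
(array([ 0.36211868, -0.09359151,  0.24154782]), np.float64(0.4221274494220779))
(array([ 0.54978799, -0.0547667 ,  0.45580472]), np.float64(2.477674160008007))
(array([0.60127804, 0.39975332, 0.08091203]), np.float64(54.82071629966464))
t1.10 p [220.2 558.1 231.3] trk [ 60.8 398.8] yaw -21.5 tilt 0.01 F [ 0.8  1.2 -0.9] g 85.1 f0 q6 -0.33
shift [379.3 254.1  81.3]
time: 2.1
ee_pos: [0.2202, 0.5581, 0.2313]
ee_rot: [1.963, -2.453, 0.0]
contact_force: [-0.3, -0.1, 0.6]
grip_width: 0.04
grasp_force: 0.0
time: 3.1
ee_pos: [0.2202, 0.5581, 0.2313]
ee_rot: [1.27, -2.873, 0.0]
contact_force: [-0.1, 0.5, -0.1]
grip_width: 0.0399
grasp_force: 0.0
t3.10 p [220.2 558.1 231.3] trk [ 60.9 398.8] yaw -132.3 tilt 0.00 F [-0.1  0.5 -0.1] g 39.9 f0 q6 -2.27
shift [ 103.1 -444.7   81.3]
```

```bash
python3 -m crank '[[0.0103,-0.0445,0.008,0,0,0],[0.0103,-0.0445,0.008,0,0,0],[0.0103,-0.0445,0.008,0,0,0],[0.0103,-0.0445,0.008,0,0,0],[0.0103,-0.0445,0.008,0,0,0],[0.0103,-0.0445,0.008,0,0,0],[0.0103,-0.0445,0.008,0,0,0],[0.0103,-0.0445,0.008,0,0,0]]' >/dev/null
python3 -m crank '[[0.0103,-0.0445,0.008,0,0,0],[0.0103,-0.0445,0.008,0,0,0],[0,0,0.02,0,0,0],[0,0,0.02,0,0,0],[0,0,0.02,0,0,0],[0,0,0,0,0,0],[0,0,0,0,0,0],[0,0,0,0,0,0]]'
python3 - <<'E'
from h import *
go(tw(-42,-46),.033)
a=[]
for n,(u,v) in(("top",(150,130)),("scene",(190,110))):
    im=cams.capture(n)[v:v+150,u:u+130,::-1];a.append(cv2.resize(im,None,fx=3,fy=3,interpolation=cv2.INTER_CUBIC))
cv2.imwrite("pics/k.png",np.hstack(a))
E
```

```text
time: 5.1
ee_pos: [0.4802, 0.1828, 0.0924]
ee_rot: [-1.269, 2.872, 0.0]
contact_force: [-0.3, -1.2, -0.7]
grip_width: 0.04
grasp_force: 0.0
t5.10 p [480.2 182.8  92.4] trk [-41.5 -46.2] yaw -132.3 tilt 0.10 F [-0.3 -1.2 -0.7] g 40.0 f0 q6 -1.49
shift [ 0.6  0.2 59.4]
```

View pics/k.png

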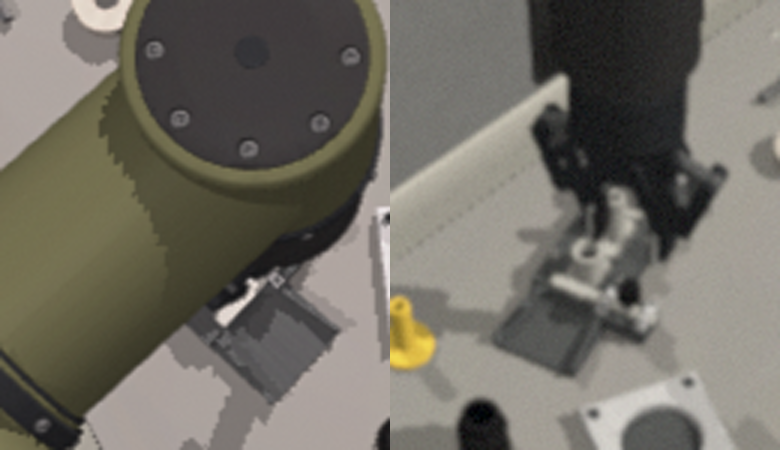

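```bash
python3 -m crank '[[0.0005,0,0.012,0,0,0],[0,0,0.012,0,0,0],[0,0,0.012,0,0,0],[0,0,0.012,0,0,0],[0,0,0.011,0,0,0],[0,0,0,0,0,0],[0,0,0,0,0,0],[0,0,0,0,0,0]]'
python3 -m crank '[[0,0,0,0,0,0],[0,0,0,0,0,0],[0,0,0,0,0,0],[0,0,0,0,0,0],[0,0,0,0,0,0],[0,0,0,0,0,0],[0,0,0,0,0,0],[0,0,0,0,0,0]]' 1
python3 -c "
from h import *
st()"
```

```text
time: 6.2
ee_pos: [0.4798, 0.1821, 0.0329]
ee_rot: [-1.269, 2.873, 0.0]
contact_force: [-0.1, -0.1, -0.1]
grip_width: 0.0403
grasp_force: 0.0
time: 7.2
ee_pos: [0.4797, 0.182, 0.0329]
ee_rot: [-1.269, 2.873, -0.0]
contact_force: [-2.3, -0.2, 5.5]
grip_width: 0.0153
grasp_force: 58.9
t7.20 p [479.7 182.   32.9] trk [-42.4 -46.3] yaw -132.3 tilt 0.04 F [-2.3 -0.2  5.5] g 15.3 f59 q6 -1.49
```

```bash
python3 - <<'E'
from h import *
print(proj("scene",[.4797,.182,.033]),proj("scene",np.r_[tw(-42,-46),.046]))
im=cams.capture("scene")[140:250,210:350,::-1];cv2.imwrite("pics/k2.png",cv2.resize(im,None,fx=5,fy=5,interpolation=cv2.INTER_CUBIC))
E
```

```text
[[269.07099085 209.75784201]] [[269.00023034 205.86236451]]
```

View pics/k2.png

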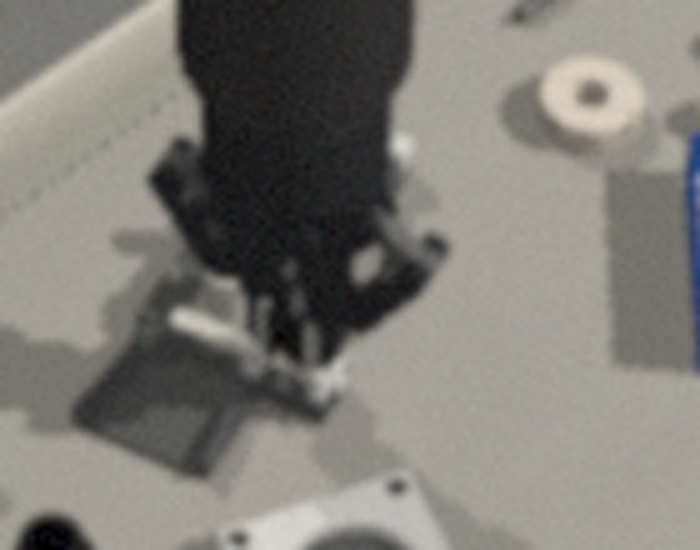

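```bash
python3 -m crank '[[0,-0.006,0,0,0,0],[0,-0.006,0,0,0,0],[0,-0.006,0,0,0,0],[0,-0.006,0,0,0,0],[0,-0.006,0,0,0,0],[0,-0.005,0,0,0,0],[0,-0.001,0,0,0,0],[0,0,0,0,0,0]]'
python3 -c "
from h import *
st()"
```

```text
time: 8.25
ee_pos: [0.5056, 0.1584, 0.0328]
ee_rot: [1.27, -2.873, -0.002]
contact_force: [-6.1, 3.3, 8.2]
grip_width: 0.0155
grasp_force: 59.2
t8.25 p [505.6 158.4  32.8] trk [-42.4 -81.4] yaw -132.3 tilt 0.08 F [-6.1  3.3  8.2] g 15.5 f59 q6 -1.42
```

```bash
python3 -m crank '[[0,-0.001,0,0,0,0],[0,0,0,0,0,0],[0,0,0,0,0,0],[0,0,0,0,0,0],[0,0,0,0,0,0],[0,0,0,0,0,0],[0,0,0,0,0,0],[0,0,0,0,0,0]]'
python3 -c "
from h import *
st()"
python3 -m crank '[[0,0,0,0,0,0],[0,0,0,0,0,0],[0,0,0,0,0,0],[0,0,0,0,0,0],[0,0,-0.015,0,0,0],[0,0,-0.02,0,0,0],[0,0,-0.01,0,0,0],[0,0,0,0,0,0]]' 0.06
python3 -m crank '[[-0.006,0.02,0,0,0,0],[-0.006,0.02,0,0,0,0],[-0.006,0.02,0,0,0,0],[-0.0045,0.0215,0,0,0,0],[0,0,0,0,0,0],[0,0,0,0,0,0],[0,0,0,0,0,0],[0,0,0,0,0,0]]' 
python3 -c "
from h import *
go(tw(-20,0),.025)
im=cams.capture('scene')[120:240,200:360,::-1];cv2.imwrite('pics/w1.png',cv2.resize(im,None,fx=5,fy=5,interpolation=cv2.INTER_CUBIC))"
```

```text
time: 9.25
ee_pos: [0.5057, 0.1584, 0.0327]
ee_rot: [1.27, -2.872, -0.004]
contact_force: [-9.8, 4.5, 9.1]
grip_width: 0.0151
grasp_force: 59.4
t9.25 p [505.7 158.4  32.7] trk [-42.4 -81.5] yaw -132.3 tilt 0.15 F [-9.8  4.5  9.1] g 15.1 f59 q6 -1.42
time: 10.25
ee_pos: [0.5073, 0.1574, 0.0785]
ee_rot: [-1.269, 2.872, 0.001]
contact_force: [0.0, -0.9, 0.3]
grip_width: 0.0398
grasp_force: 0.0
time: 11.25
ee_pos: [0.4619, 0.2281, 0.0772]
ee_rot: [1.268, -2.874, 0.0]
contact_force: [-0.1, -0.6, -1.0]
grip_width: 0.0402
grasp_force: 0.0
t11.25 p [461.9 228.1  77.2] trk [-20.4  -2.2] yaw -132.4 tilt 0.02 F [-0.1 -0.6 -1. ] g 40.2 f0 q6 -1.59
shift [-0.4  2.2 52.2]
```

View pics/w1.png

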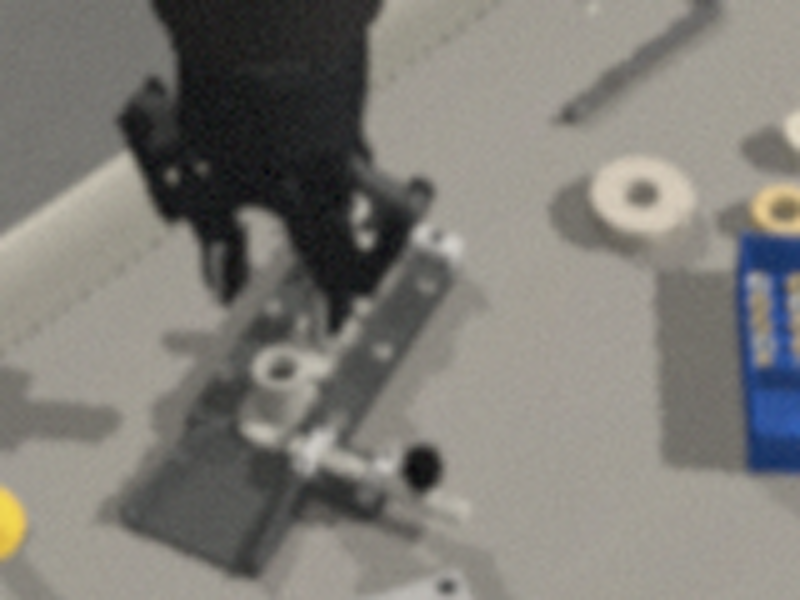

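```bash
python3 -m crank '[[0,0.0022,0.01,0,0,0],[0,0,0.012,0,0,0],[0,0,0.012,0,0,0],[0,0,0.01,0,0,0],[0,0,0.0075,0,0,0],[0,0,0,0,0,0],[0,0,0,0,0,0],[0,0,0,0,0,0]]'
python3 -m crank '[[0,0,0,0,0,0],[0,0,0,0,0,0],[0,0,0,0,0,0],[0,0,0,0,0,0],[0,0,0,0,0,0],[0,0,0,0,0,0],[0,0,0,0,0,0],[0,0,0,0,0,0]]' 1
python3 -c "
from h import *
st()"
```

```text
time: 12.3
ee_pos: [0.4603, 0.2302, 0.0263]
ee_rot: [-1.269, 2.873, 0.0]
contact_force: [0.5, -0.2, 0.2]
grip_width: 0.0402
grasp_force: 0.0
time: 13.3
ee_pos: [0.4604, 0.2302, 0.0265]
ee_rot: [-1.269, 2.873, -0.0]
contact_force: [-2.0, -1.2, 5.3]
grip_width: 0.0214
grasp_force: 58.8
t13.30 p [460.4 230.2  26.5] trk [-19.8   0.3] yaw -132.3 tilt 0.05 F [-2.  -1.2  5.3] g 21.4 f59 q6 -1.59
```

```bash
python3 -m crank '[[0.004,0,-0.0005,0,0,0],[0.008,0,0,0,0,0],[0.008,0,0,0,0,0],[0.009,0,0,0,0,0],[0.009,0,0,0,0,0],[0.009,0,0,0,0,0],[0.008,0,0,0,0,0],[0.003,0,0,0,0,0]]'
python3 -c "
from h import *
st()"
```

```text
time: 14.3
ee_pos: [0.4208, 0.1869, 0.0265]
ee_rot: [-1.269, 2.873, 0.0]
contact_force: [0.6, 0.9, 1.9]
grip_width: 0.0211
grasp_force: 58.8
t14.30 p [420.8 186.9  26.5] trk [-78.5   0.4] yaw -132.3 tilt 0.03 F [0.6 0.9 1.9] g 21.1 f59 q6 -1.60
```

```bash
python3 -c "
from h import *
go((.4867,-.0485),.0865)"
```

```text
t14.30 p [420.8 186.9  26.5] trk [-78.5   0.4] yaw -132.3 tilt 0.03 F [0.6 0.9 1.9] g 21.1 f59 q6 -1.60
shift [ 129.6 -207.2  -60.1]
```

```bash
python3 -m crank '[[0,0,-0.01,0,0,0],[0,0,-0.018,0,0,0],[0,0,-0.018,0,0,0],[0,0,-0.014,0,0,0],[0.008,-0.013,0,0,0,0],[0.015,-0.024,0,0,0,0],[0.018,-0.0288,0,0,0,0],[0.018,-0.0288,0,0,0,0]]' >/dev/null
python3 -m crank '[[0.018,-0.0288,0,0,0,0],[0.018,-0.0288,0,0,0,0],[0.015,-0.024,0,0,0,0],[0.012,-0.019,0,0,0,0],[0.0076,-0.012,0,0,0,0],[0,0,0,0,0,0],[0,0,0,0,0,0],[0,0,0,0,0,0]]'
python3 -c "
from h import *
go((.4867,-.0485),.0265)
for n in ('top','scene'): cv2.imwrite(f'pics/a_{n}.png',cams.capture(n)[:,:,::-1])
a=cv2.imread('pics/a_scene.png')[200:350,200:400];b=cv2.imread('pics/a_top.png')[150:300,250:450]
cv2.imwrite('pics/a.png',cv2.resize(np.hstack([a,b]),None,fx=2,fy=2,interpolation=cv2.INTER_CUBIC))"
```

```text
time: 16.3
ee_pos: [0.4868, -0.0477, 0.0863]
ee_rot: [1.271, -2.873, -0.0]
contact_force: [0.0, -0.8, -2.0]
grip_width: 0.0212
grasp_force: 58.9
t16.30 p [486.8 -47.7  86.3] trk [-207.4 -206.3] yaw -132.3 tilt 0.00 F [ 0.  -0.8 -2. ] g 21.2 f59 q6 -1.05
shift [ 0.7 -0.4 59.8]
```

View pics/a.png

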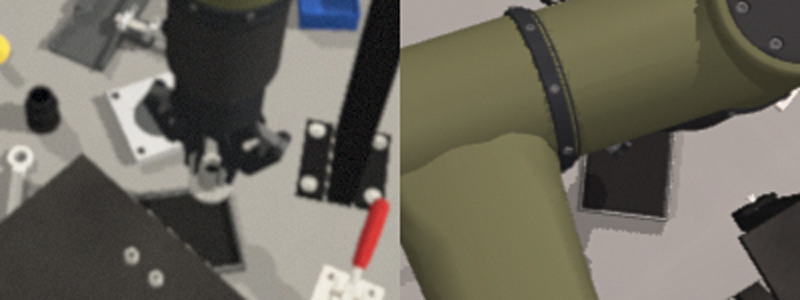

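```bash
python3 -m crank '[[0,0,0.01,0,0,0],[0,0,0.015,0,0,0],[0,0,0.015,0,0,0],[0,0,0.012,0,0,0],[0,0,0.006,0,0,0],[0,0,0.002,0,0,0],[0,0,0.001,0,0,0],[0,0,0,0,0,0]]'
```

```text
time: 17.4
ee_pos: [0.4872, -0.0482, 0.0257]
ee_rot: [-1.269, 2.873, -0.0]
contact_force: [0.5, 1.4, -0.9]
grip_width: 0.0208
grasp_force: 58.9
```

```bash
python3 -m crank '[[0,0,0.0005,0,0,0],[0,0,0.0003,0,0,0],[0,0,0,0,0,0],[0,0,0,0,0,0],[0,0,0,0,0,0],[0,0,0,0,0,0],[0,0,0,0,0,0],[0,0,0,0,0,0]]'
python3 -m crank '[[0,0,0,0,0,0],[0,0,0,0,0,0],[0,0,0,0,0,0],[0,0,0,0,0,0],[0,0,-0.015,0,0,0],[0,0,-0.02,0,0,0],[0,0,-0.02,0,0,0],[0,0,-0.005,0,0,0]]' 0.06
python3 -c "
from h import *
go(tw(23,0.3),.09)"
```

```text
time: 18.4
ee_pos: [0.4873, -0.0482, 0.0254]
ee_rot: [-1.269, 2.873, -0.001]
contact_force: [-3.1, 1.0, 5.8]
grip_width: 0.0215
grasp_force: 59.3
time: 19.4
ee_pos: [0.488, -0.0481, 0.087]
ee_rot: [-1.268, 2.87, -0.002]
contact_force: [-1.0, -0.3, -0.0]
grip_width: 0.0404
grasp_force: 0.0
t19.40 p [488.  -48.1  87. ] trk [-206.9 -207.5] yaw -132.3 tilt 0.21 F [-1.  -0.3 -0. ] g 40.4 f0 q6 -1.05
shift [-230.   207.7   -2.9]
```

```bash
python3 -m crank '[[-0.015,0.0135,0,0,0,0],[-0.03,0.027,0,0,0,0],[-0.035,0.0316,0,0,0,0],[-0.035,0.0316,0,0,0,0],[-0.035,0.0316,0,0,0,0],[-0.035,0.0316,0,0,0,0],[-0.03,0.027,0,0,0,0],[-0.015,0.0138,0,0,0,0]]'
python3 -m crank '[[0,0,0,0,0,0],[0,0,0,0,0,0],[0,0,0.01,0,0,0],[0,0,0.01,0,0,0],[0,0,0,0,0,0],[0,0,0,0,0,0],[0,0,0,0,0,0],[0,0,0,0,0,0]]'
python3 -c "
from h import *
go(tw(23,0.3),.0265)
cv2.imwrite('pics/s.png',cv2.resize(cams.capture('scene')[100:340,190:350,::-1],None,fx=2.5,fy=2.5,interpolation=cv2.INTER_CUBIC))"
```

```text
time: 20.4
ee_pos: [0.4878, 0.2633, 0.084]
ee_rot: [1.271, -2.872, 0.0]
contact_force: [0.3, 0.4, -0.1]
grip_width: 0.0401
grasp_force: 0.0
time: 21.4
ee_pos: [0.4884, 0.2618, 0.0648]
ee_rot: [-1.269, 2.873, 0.0]
contact_force: [-0.7, -0.2, 0.4]
grip_width: 0.0404
grasp_force: 0.0
t21.40 p [488.4 261.8  64.8] trk [22.4  1. ] yaw -132.3 tilt 0.02 F [-0.7 -0.2  0.4] g 40.4 f0 q6 -1.59
shift [-0.6 -0.7 38.3]
```

View pics/s.png

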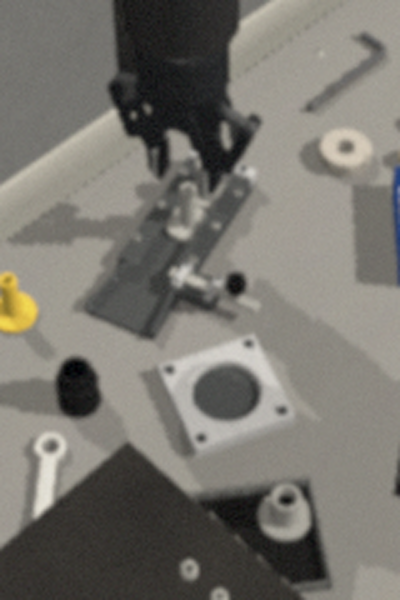

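```bash
python3 -m crank '[[-0.0006,-0.0007,0.008,0,0,0],[0,0,0.01,0,0,0],[0,0,0.01,0,0,0],[0,0,0.007,0,0,0],[0,0,0.003,0,0,0],[0,0,0,0,0,0],[0,0,0,0,0,0],[0,0,0,0,0,0]]'
python3 -m crank '[[0,0,0,0,0,0],[0,0,0,0,0,0],[0,0,0,0,0,0],[0,0,0,0,0,0],[0,0,0,0,0,0],[0,0,0,0,0,0],[0,0,-0.0005,0,0,0],[0.003,0,0,0,0,0]]' 1
python3 -c "
from h import *
st()"
```

```text
time: 22.45
ee_pos: [0.4893, 0.2618, 0.0269]
ee_rot: [-1.269, 2.873, 0.0]
contact_force: [0.4, 0.6, 0.6]
grip_width: 0.04
grasp_force: 0.0
time: 23.45
ee_pos: [0.4871, 0.2596, 0.0268]
ee_rot: [-1.27, 2.874, 0.0]
contact_force: [0.3, -0.3, -0.4]
grip_width: 0.0142
grasp_force: 58.6
t23.45 p [487.1 259.6  26.8] trk [20.   0.4] yaw -132.3 tilt 0.02 F [ 0.3 -0.3 -0.4] g 14.2 f59 q6 -1.59
```

```bash
python3 -m crank '[[0.006,0,0,0,0,0],[0.012,0,0,0,0,0],[0.015,0,0,0,0,0],[0.015,0,0,0,0,0],[0.015,0,0,0,0,0],[0.015,0,0,0,0,0],[0.012,0,0,0,0,0],[0.008,0,0,0,0,0]]'
python3 -c "
from h import *
go((.4364,-.0482),.0865)"
```

```text
time: 24.45
ee_pos: [0.4205, 0.1863, 0.0268]
ee_rot: [1.269, -2.873, 0.0]
contact_force: [-0.5, -1.1, -0.0]
grip_width: 0.0142
grasp_force: 58.7
t24.45 p [420.5 186.3  26.8] trk [-79.2   0.3] yaw -132.3 tilt 0.02 F [-0.5 -1.1 -0. ] g 14.2 f59 q6 -1.60
shift [ 162.6 -169.7  -59.6]
```

```bash
python3 -m crank '[[0,0,-0.01,0,0,0],[0,0,-0.018,0,0,0],[0,0,-0.018,0,0,0],[0,0,-0.014,0,0,0],[0.01,-0.0104,0,0,0,0],[0.02,-0.0209,0,0,0,0],[0.0225,-0.0235,0,0,0,0],[0.0225,-0.0235,0,0,0,0]]' >/dev/null
python3 -m crank '[[0.0225,-0.0235,0,0,0,0],[0.0225,-0.0235,0,0,0,0],[0.02,-0.0209,0,0,0,0],[0.0146,-0.0152,0,0,0,0],[0.008,-0.0083,0,0,0,0],[0,0,0,0,0,0],[0,0,0,0,0,0],[0,0,0,0,0,0]]'
python3 -c "
from h import *
go((.4364,-.0482),.0258)"
```

```text
time: 26.45
ee_pos: [0.4372, -0.0469, 0.087]
ee_rot: [-1.271, 2.873, 0.0]
contact_force: [0.2, -0.2, -1.0]
grip_width: 0.0142
grasp_force: 58.6
t26.45 p [437.2 -46.9  87. ] trk [-240.3 -169.1] yaw -132.3 tilt 0.00 F [ 0.2 -0.2 -1. ] g 14.2 f59 q6 -1.09
shift [ 1.5 -0.3 61.2]
```

```bash
python3 -m crank '[[0.001,0,0.01,0,0,0],[0,0,0.015,0,0,0],[0,0,0.015,0,0,0],[0,0,0.012,0,0,0],[0,0,0.006,0,0,0],[0,0,0.002,0,0,0],[0,0,0.001,0,0,0],[0,0,0,0,0,0]]'
python3 -m crank '[[0,0,0.0005,0,0,0],[0,0,0.0002,0,0,0],[0,0,0,0,0,0],[0,0,0,0,0,0],[0,0,0,0,0,0],[0,0,0,0,0,0],[0,0,0,0,0,0],[0,0,0,0,0,0]]'
```

```text
time: 27.45
ee_pos: [0.4367, -0.0482, 0.0264]
ee_rot: [-1.269, 2.873, -0.0]
contact_force: [0.1, -0.9, -1.5]
grip_width: 0.014
grasp_force: 58.6
time: 28.45
ee_pos: [0.4367, -0.0482, 0.0258]
ee_rot: [-1.269, 2.873, -0.001]
contact_force: [-1.4, 1.1, 4.9]
grip_width: 0.0142
grasp_force: 59.1
```

```bash
python3 -m crank '[[0,0,0,0,0,0],[0,0,0,0,0,0],[0,0,0,0,0,0],[0,0,0,0,0,0],[0,0,-0.015,0,0,0],[0,0,-0.02,0,0,0],[0,0,-0.02,0,0,0],[0,0,-0.005,0,0,0]]' 0.06
python3 -c "
from h import *
go(tw(66,0.3),.085)"
```

```text
time: 29.45
ee_pos: [0.4375, -0.0481, 0.0877]
ee_rot: [-1.268, 2.871, -0.002]
contact_force: [0.2, 0.2, -0.5]
grip_width: 0.04
grasp_force: 0.0
t29.45 p [437.5 -48.1  87.7] trk [-241.  -170.1] yaw -132.3 tilt 0.20 F [ 0.2  0.2 -0.5] g 40.0 f0 q6 -1.09
shift [-307.   170.4    3.1]
```

```bash
python3 -m crank '[[-0.018,0.01,0,0,0,0],[-0.036,0.02,0,0,0,0],[-0.036,0.02,0,0,0,0],[-0.036,0.02,0,0,0,0],[-0.036,0.02,0,0,0,0],[-0.036,0.02,0,0,0,0],[-0.036,0.02,0,0,0,0],[-0.036,0.02,0,0,0,0]]' >/dev/null
python3 -m crank '[[-0.027,0.015,0,0,0,0],[-0.01,0.0054,0,0,0,0],[0,0,0,0,0,0],[0,0,0.01,0,0,0],[0,0,0.01,0,0,0],[0,0,0,0,0,0],[0,0,0,0,0,0],[0,0,0,0,0,0]]'
python3 -c "
from h import *
go(tw(66,0.3),.0265)
a=cams.capture('scene')[100:340,190:350,::-1]
cv2.imwrite('pics/x.png',cv2.resize(a,None,fx=2.5,fy=2.5,interpolation=cv2.INTER_CUBIC))"
```

```text
time: 31.45
ee_pos: [0.5174, 0.2935, 0.0658]
ee_rot: [-1.269, 2.873, 0.0]
contact_force: [0.1, 0.9, -0.5]
grip_width: 0.0399
grasp_force: 0.0
t31.45 p [517.4 293.5  65.8] trk [65.4  0.8] yaw -132.3 tilt 0.04 F [ 0.1  0.9 -0.5] g 39.9 f0 q6 -1.59
shift [-0.6 -0.5 39.3]
```

View pics/x.png

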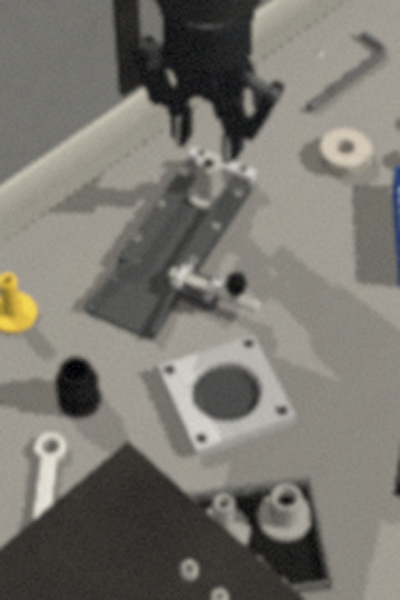

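```bash
python3 -m crank '[[-0.0006,-0.0005,0.008,0,0,0],[0,0,0.01,0,0,0],[0,0,0.01,0,0,0],[0,0,0.008,0,0,0],[0,0,0.003,0,0,0],[0,0,0,0,0,0],[0,0,0,0,0,0],[0,0,0,0,0,0]]'
python3 -m crank '[[0,0,0,0,0,0],[0,0,0,0,0,0],[0,0,0,0,0,0],[0,0,0,0,0,0],[0,0,0,0,0,0],[0,0,0,0,0,0],[0,0,-0.0005,0,0,0],[0.003,0,0,0,0,0]]' 1
python3 -c "
from h import *
st()"
```

```text
time: 32.5
ee_pos: [0.5182, 0.2937, 0.0267]
ee_rot: [-1.269, 2.873, 0.0]
contact_force: [-0.5, -0.3, 0.1]
grip_width: 0.0404
grasp_force: 0.0
time: 33.5
ee_pos: [0.5163, 0.2917, 0.0269]
ee_rot: [-1.269, 2.873, 0.0]
contact_force: [0.9, 0.6, 2.6]
grip_width: 0.0224
grasp_force: 59.1
t33.50 p [516.3 291.7  26.9] trk [63.3  0.5] yaw -132.3 tilt 0.07 F [0.9 0.6 2.6] g 22.4 f59 q6 -1.59
```

```bash
python3 -m crank '[[0.006,0,0,0,0,0],[0.01,0,0,0,0,0],[0.01,0,0,0,0,0],[0.01,0,0,0,0,0],[0.01,0,0,0,0,0],[0.01,0,0,0,0,0],[0.01,0,0,0,0,0],[0.01,0,0,0,0,0]]' | tail -3
python3 -m crank '[[0.01,0,0,0,0,0],[0.012,0,0,0,0,0],[0.012,0,0,0,0,0],[0.012,0,0,0,0,0],[0.011,0,0,0,0,0],[0.008,0,0,0,0,0],[0,0,0,0,0,0],[0,0,-0.005,0,0,0]]'
python3 -c "
from h import *
go((.4732,.0722),.09)"
```

```text
contact_force: [0.8, 1.0, 4.4]
grip_width: 0.0225
grasp_force: 59.8
time: 35.5
ee_pos: [0.4195, 0.186, 0.0302]
ee_rot: [1.267, -2.87, 0.001]
contact_force: [-0.3, 0.3, -1.2]
grip_width: 0.0222
grasp_force: 59.0
t35.50 p [419.5 186.   30.2] trk [-80.    0.8] yaw -132.4 tilt 0.27 F [-0.3  0.3 -1.2] g 22.2 f59 q6 -1.60
shift [  48.2 -116.3  -59.7]
```

```bash
python3 -m crank '[[0,0,-0.01,0,0,0],[0,0,-0.018,0,0,0],[0,0,-0.018,0,0,0],[0,0,-0.014,0,0,0],[0.005,-0.012,0,0,0,0],[0.01,-0.024,0,0,0,0],[0.011,-0.0265,0,0,0,0],[0.011,-0.0265,0,0,0,0]]' >/dev/null
python3 -m crank '[[0.0075,-0.0183,0,0,0,0],[0.0037,-0.009,0,0,0,0],[0,0,0.01,0,0,0],[0,0,0.015,0,0,0],[0,0,0.01,0,0,0],[0,0,0,0,0,0],[0,0,0,0,0,0],[0,0,0,0,0,0]]'
python3 -c "
from h import *
go((.4732,.0722),.03)
cv2.imwrite('pics/n.png',cv2.resize(cams.capture('scene')[180:330,200:350,::-1],None,fx=4,fy=4,interpolation=cv2.INTER_CUBIC))"
```

```text
time: 37.5
ee_pos: [0.4748, 0.0734, 0.0574]
ee_rot: [-1.27, 2.873, -0.0]
contact_force: [-0.2, -0.6, -2.1]
grip_width: 0.0222
grasp_force: 59.0
t37.50 p [474.8  73.4  57.4] trk [-126.  -115.9] yaw -132.3 tilt 0.05 F [-0.2 -0.6 -2.1] g 22.2 f59 q6 -1.31
shift [ 2.   0.4 27.4]
```

View pics/n.png

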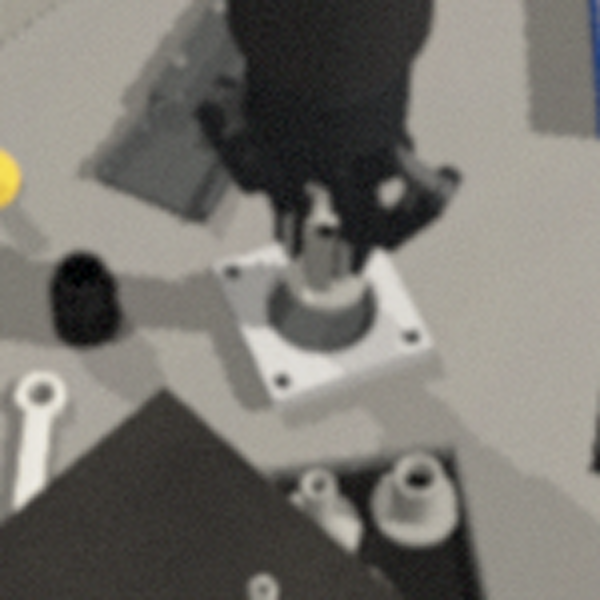

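```bash
python3 -m crank '[[0.002,0.0004,0.006,0,0,0],[0,0,0.008,0,0,0],[0,0,0.007,0,0,0],[0,0,0.004,0,0,0],[0,0,0.002,0,0,0],[0,0,0,0,0,0],[0,0,0,0,0,0],[0,0,0,0,0,0]]' | egrep 'pos|force'
python3 -m crank '[[0,0,0.001,0,0,0],[0,0,0.0005,0,0,0],[0,0,0.0003,0,0,0],[0,0,0,0,0,0],[0,0,0,0,0,0],[0,0,0,0,0,0],[0,0,0,0,0,0],[0,0,0,0,0,0]]'
```

```text
ee_pos: [0.473, 0.072, 0.03]
contact_force: [0.4, 0.5, -1.2]
grasp_force: 59.0
time: 39.55
ee_pos: [0.4731, 0.072, 0.0289]
ee_rot: [-1.27, 2.873, -0.001]
contact_force: [-3.4, 0.8, 5.3]
grip_width: 0.0225
grasp_force: 59.7
```

```bash
python3 -m crank '[[0,0,0,0,0,0],[0,0,0,0,0,0],[0,0,0,0,0,0],[0,0,0,0,0,0],[0,0,-0.015,0,0,0],[0,0,-0.02,0,0,0],[0,0,-0.02,0,0,0],[0,0,-0.003,0,0,0]]' 0.06 |tail -3
python3 -c "
from h import *
go((.4367,-.0482),.0265)"
```

```text
contact_force: [-0.1, 0.7, 0.4]
grip_width: 0.0399
grasp_force: 0.0
t40.55 p [474.   72.4  88.5] trk [-127.3 -116. ] yaw -132.3 tilt 0.23 F [-0.1  0.7  0.4] g 39.9 f0 q6 -1.31
shift [114.5 -53.5  61.7]
```

```bash
python3 -m crank '[[0.01,-0.0047,0,0,0,0],[0.025,-0.0117,0,0,0,0],[0.03,-0.014,0,0,0,0],[0.025,-0.0117,0,0,0,0],[0.017,-0.008,0,0,0,0],[0.0075,-0.0034,0,0,0,0],[0,0,0,0,0,0],[0,0,0.005,0,0,0]]' >/dev/null
python3 -c "
from h import *
go((.4367,-.0482),.0258)
cv2.imwrite('pics/n2.png',cv2.resize(cams.capture('scene')[140:340,200:350,::-1],None,fx=3,fy=3,interpolation=cv2.INTER_CUBIC))"
```

```text
t41.55 p [435.8 -48.2  81.1] trk [-242.2 -168.9] yaw -132.3 tilt 0.04 F [-0.1 -0.4  0.3] g 39.9 f0 q6 -1.09
shift [-0.6 -0.7 55.3]
```

View pics/n2.png

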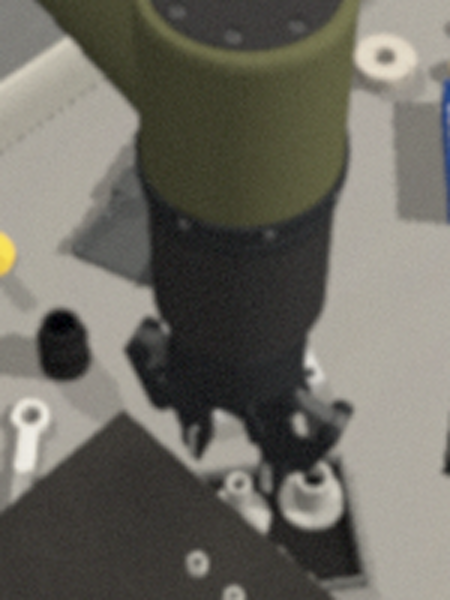

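```bash
python3 -m crank '[[-0.0006,-0.0007,0.01,0,0,0],[0,0,0.015,0,0,0],[0,0,0.015,0,0,0],[0,0,0.01,0,0,0],[0,0,0.005,0,0,0],[0,0,0,0,0,0],[0,0,0,0,0,0],[0,0,0,0,0,0]]' |egrep 'pos|force'
python3 -m crank '[[0,0,0,0,0,0],[0,0,0,0,0,0],[0,0,0,0,0,0],[0,0,0,0,0,0],[0,0,0,0,0,0],[0,0,0,0,0,0],[0,0,0,0,0,0],[0,0,0,0,0,0]]' 1
python3 -c "
from h import *
go(tw(-78,.4),.087)"
```

```text
ee_pos: [0.4366, -0.0487, 0.0265]
contact_force: [0.3, -0.4, -0.1]
grasp_force: 0.0
time: 43.6
ee_pos: [0.4365, -0.0487, 0.0264]
ee_rot: [-1.27, 2.873, -0.001]
contact_force: [-1.3, -0.2, 4.9]
grip_width: 0.0139
grasp_force: 58.8
t43.60 p [436.5 -48.7  26.4] trk [-242.1 -169.8] yaw -132.3 tilt 0.03 F [-1.3 -0.2  4.9] g 13.9 f59 q6 -1.09
shift [-164.1  170.1  -60.7]
```

```bash
python3 -m crank '[[0,0,-0.01,0,0,0],[0,0,-0.018,0,0,0],[0,0,-0.018,0,0,0],[0,0,-0.014,0,0,0],[-0.01,0.0104,0,0,0,0],[-0.02,0.0207,0,0,0,0],[-0.0225,0.0233,0,0,0,0],[-0.0225,0.0233,0,0,0,0]]' >/dev/null
python3 -m crank '[[-0.0225,0.0233,0,0,0,0],[-0.0225,0.0233,0,0,0,0],[-0.02,0.0207,0,0,0,0],[-0.015,0.0156,0,0,0,0],[-0.0091,0.0095,0,0,0,0],[0,0,0,0,0,0],[0,0,0,0,0,0],[0,0,0,0,0,0]]' >/dev/null
python3 -c "
from h import *
go(tw(-78,.4),.028)"
```

```text
t45.60 p [421.1 186.6  86. ] trk [-78.5   0.1] yaw -132.4 tilt 0.00 F [ 0.2 -0.2 -1.4] g 14.0 f59 q6 -1.60
shift [-0.5  0.3 58. ]
```

```bash
python3 -m crank '[[0,0.0003,0.01,0,0,0],[0,0,0.015,0,0,0],[0,0,0.015,0,0,0],[0,0,0.012,0,0,0],[0,0,0.0055,0,0,0],[0,0,0,0,0,0],[0,0,0,0,0,0],[0,0,0,0,0,0]]' |egrep 'pos|force'
python3 -m crank '[[0,0,0.0005,0,0,0],[0,0,0,0,0,0],[-0.003,0,0,0,0,0],[-0.006,0,0,0,0,0],[-0.007,0,0,0,0,0],[-0.006,0,0,0,0,0],[-0.004,0,0,0,0,0],[0,0,0,0,0,0]]'
python3 -c "
from h import *
st()"
```

```text
ee_pos: [0.421, 0.1875, 0.0288]
contact_force: [-0.5, 0.1, -1.6]
grasp_force: 58.7
time: 47.6
ee_pos: [0.4384, 0.2067, 0.0279]
ee_rot: [1.269, -2.873, 0.0]
contact_force: [-0.3, 0.5, -0.7]
grip_width: 0.0139
grasp_force: 58.6
t47.60 p [438.4 206.7  27.9] trk [-52.    0.8] yaw -132.3 tilt 0.03 F [-0.3  0.5 -0.7] g 13.9 f59 q6 -1.60
```

```bash
python3 -m crank '[[-0.006,-0.0004,0,0,0,0],[-0.01,0,0,0,0,0],[-0.01,0,0,0,0,0],[-0.01,0,0,0,0,0],[-0.01,0,0,0,0,0],[-0.01,0,0,0,0,0],[-0.008,0,0,0,0,0],[0,0,0,0,0,0]]' |egrep 'pos|force'
python3 -m crank '[[-0.006,0,0,0,0,0],[-0.01,0,0,0,0,0],[-0.01,0,0,0,0,0],[-0.009,0,0,0,0,0],[-0.007,0,0,0,0,0],[-0.005,0,0,0,0,0],[0,0,0,0,0,0],[0,0,0,0,0,0]]'
python3 -c "
from h import *
st()"
```

```text
ee_pos: [0.4819, 0.2538, 0.0278]
contact_force: [-0.6, 0.2, -2.4]
grasp_force: 58.6
time: 49.6
ee_pos: [0.5132, 0.2882, 0.028]
ee_rot: [1.269, -2.874, 0.0]
contact_force: [-0.7, -1.4, -1.6]
grip_width: 0.0139
grasp_force: 58.6
t49.60 p [513.2 288.2  28. ] trk [58.7  0.4] yaw -132.3 tilt 0.01 F [-0.7 -1.4 -1.6] g 13.9 f59 q6 -1.59
```

```bash
python3 -m crank '[[-0.003,0,0.0003,0,0,0],[-0.002,0,0,0,0,0],[-0.001,0,0,0,0,0],[-0.001,0,0,0,0,0],[0,0,0,0,0,0],[0,0,0,0,0,0],[0,0,0,0,0,0],[0,0,0,0,0,0]]' |egrep 'pos|force'
python3 -m crank '[[-0.0007,0,0,0,0,0],[-0.0007,0,0,0,0,0],[0,0,0,0,0,0],[0,0,0,0,0,0],[0,0,0,0,0,0],[0,0,0,0,0,0],[0,0,0,0,0,0],[0,0,0,0,0,0]]'
python3 -c "
from h import *
st()"
```

```text
ee_pos: [0.5181, 0.2935, 0.0277]
contact_force: [-0.3, -0.2, -1.5]
grasp_force: 58.6
time: 51.6
ee_pos: [0.5189, 0.2943, 0.0276]
ee_rot: [1.269, -2.873, 0.001]
contact_force: [-3.6, -3.2, 1.4]
grip_width: 0.0143
grasp_force: 58.7
t51.60 p [518.9 294.3  27.6] trk [66.9  0.3] yaw -132.3 tilt 0.04 F [-3.6 -3.2  1.4] g 14.3 f59 q6 -1.59
```

```bash
python3 -m crank '[[-0.0004,0,0,0,0,0],[0,0,0.0004,0,0,0],[0,0,0,0,0,0],[-0.0003,0,0,0,0,0],[0,0,0,0,0,0],[0,0,0,0,0,0],[0,0,0,0,0,0],[0,0,0,0,0,0]]' 
python3 -m crank '[[0,0,0,0,0,0],[0,0,0,0,0,0],[0,0,0,0,0,0],[0,0,0,0,0,0],[0,0,-0.015,0,0,0],[0,0,-0.02,0,0,0],[0,0,-0.02,0,0,0],[0,0,-0.005,0,0,0]]' 0.06
python3 -c "
from h import *
go((.4873,-.0482),.087)"
```

```text
time: 52.6
ee_pos: [0.519, 0.2944, 0.0277]
ee_rot: [1.269, -2.872, 0.001]
contact_force: [-6.3, -5.3, 4.2]
grip_width: 0.014
grasp_force: 58.9
time: 53.6
ee_pos: [0.5205, 0.2959, 0.0904]
ee_rot: [-1.268, 2.87, 0.002]
contact_force: [-0.4, -0.6, -0.1]
grip_width: 0.04
grasp_force: 0.0
t53.60 p [520.5 295.9  90.4] trk [69.2  0.2] yaw -132.3 tilt 0.24 F [-0.4 -0.6 -0.1] g 40.0 f0 q6 -1.59
shift [ 276.7 -207.2    2.3]
```

```bash
python3 -m crank '[[0.016,-0.012,0,0,0,0],[0.032,-0.024,0,0,0,0],[0.036,-0.027,0,0,0,0],[0.036,-0.027,0,0,0,0],[0.036,-0.027,0,0,0,0],[0.036,-0.027,0,0,0,0],[0.036,-0.027,0,0,0,0],[0.032,-0.024,0,0,0,0]]' >/dev/null
python3 -m crank '[[0.0165,-0.0122,0,0,0,0],[0,0,0,0,0,0],[0,0,0,0,0,0],[0,0,0.01,0,0,0],[0,0,0,0,0,0],[0,0,0,0,0,0],[0,0,0,0,0,0],[0,0,0,0,0,0]]' >/dev/null
python3 -c "
from h import *
go((.4873,-.0482),.026)"
```

```text
t55.60 p [486.6 -48.8  77.5] trk [-208.4 -206.9] yaw -132.3 tilt 0.02 F [ 0.2 -0.1 -0.2] g 40.4 f0 q6 -1.05
shift [-0.9 -0.1 51.5]
```

```bash
python3 -m crank '[[-0.0009,0,0.01,0,0,0],[0,0,0.014,0,0,0],[0,0,0.014,0,0,0],[0,0,0.009,0,0,0],[0,0,0.0045,0,0,0],[0,0,0,0,0,0],[0,0,0,0,0,0],[0,0,0,0,0,0]]' |egrep 'pos|force'
python3 -m crank '[[0,0,0,0,0,0],[0,0,0,0,0,0],[0,0,0,0,0,0],[0,0,0,0,0,0],[0,0,0,0,0,0],[0,0,0,0,0,0],[0,0,0,0,0,0],[0,0,0,0,0,0]]' 1
python3 -m crank '[[0,0,-0.01,0,0,0],[0,0,-0.018,0,0,0],[0,0,-0.018,0,0,0],[0,0,-0.014,0,0,0],[0,0,0,0,0,0],[0,0,0,0,0,0],[0,0,0,0,0,0],[0,0,0,0,0,0]]'
python3 -c "
from h import *
go(tw(-78,.4),.087)"
```

```text
ee_pos: [0.4874, -0.0482, 0.0263]
contact_force: [-0.3, 1.0, 0.9]
grasp_force: 0.0
time: 57.6
ee_pos: [0.4874, -0.0482, 0.0264]
ee_rot: [-1.269, 2.873, -0.001]
contact_force: [-0.9, 0.8, 6.1]
grip_width: 0.0212
grasp_force: 58.8
time: 58.6
ee_pos: [0.4868, -0.0483, 0.0853]
ee_rot: [1.269, -2.873, -0.0]
contact_force: [0.0, -0.8, -0.9]
grip_width: 0.0209
grasp_force: 58.8
t58.60 p [486.8 -48.3  85.3] trk [-207.9 -206.7] yaw -132.3 tilt 0.06 F [ 0.  -0.8 -0.9] g 20.9 f59 q6 -1.05
shift [-129.9  207.1   -1.7]
```

```bash
python3 -m crank '[[-0.008,0.0128,0,0,0,0],[-0.018,0.0287,0,0,0,0],[-0.018,0.0287,0,0,0,0],[-0.018,0.0287,0,0,0,0],[-0.018,0.0287,0,0,0,0],[-0.018,0.0287,0,0,0,0],[-0.018,0.0287,0,0,0,0],[-0.0139,0.0221,0,0,0,0]]' >/dev/null
python3 -m crank '[[0,0,0,0,0,0],[0,0,0,0,0,0],[0,0,0,0,0,0],[0,0,0.01,0,0,0],[0,0,0.015,0,0,0],[0,0,0.008,0,0,0],[0,0,0,0,0,0],[0,0,0,0,0,0]]' >/dev/null
python3 -c "
from h import *
go(tw(-78,.4),.028)
a=cams.capture('scene')[130:250,210:330,::-1]
cv2.imwrite('pics/r.png',cv2.resize(a,None,fx=5,fy=5,interpolation=cv2.INTER_CUBIC))"
```

```text
t60.60 p [421.7 187.4  53.1] trk [-77.5   0.1] yaw -132.3 tilt 0.03 F [ 0.7  0.5 -0.3] g 21.0 f59 q6 -1.60
shift [ 0.5  0.3 25.1]
```

View pics/r.png

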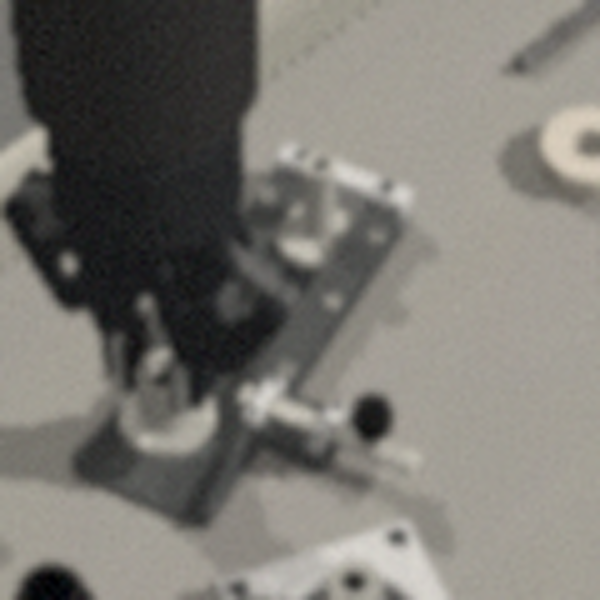

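```bash
python3 -m crank '[[0,0.0003,0.006,0,0,0],[0,0,0.009,0,0,0],[0,0,0.007,0,0,0],[0,0,0.003,0,0,0],[0,0,0,0,0,0],[0,0,0,0,0,0],[0,0,0,0,0,0],[0,0,0.0002,0,0,0]]' |egrep 'pos|force'
python3 -m crank '[[-0.003,0,0,0,0,0],[-0.006,0,0,0,0,0],[-0.007,0,0,0,0,0],[-0.007,0,0,0,0,0],[-0.005,0,0,0,0,0],[-0.003,0,0,0,0,0],[0,0,0,0,0,0],[0,0,0,0,0,0]]'
python3 -c "
from h import *
st()"
```

```text
ee_pos: [0.4213, 0.1875, 0.0276]
contact_force: [0.5, -0.6, -1.4]
grasp_force: 59.1
time: 62.65
ee_pos: [0.442, 0.2103, 0.0276]
ee_rot: [1.269, -2.874, 0.0]
contact_force: [-0.3, 0.8, -1.2]
grip_width: 0.0212
grasp_force: 59.1
t62.65 p [442.  210.3  27.6] trk [-46.9   0.5] yaw -132.3 tilt 0.01 F [-0.3  0.8 -1.2] g 21.2 f59 q6 -1.60
```

```bash
python3 -m crank '[[-0.005,0,0,0,0,0],[-0.01,0,0,0,0,0],[-0.012,0,0,0,0,0],[-0.012,0,0,0,0,0],[-0.012,0,0,0,0,0],[-0.01,0,0,0,0,0],[-0.005,0,0,0,0,0],[0,0,0,0,0,0]]' |egrep 'pos|force'
python3 -m crank '[[-0.002,0,0,0,0,0],[-0.001,0,0,0,0,0],[-0.001,0,0,0,0,0],[-0.0007,0,0,0,0,0],[0,0,0,0,0,0],[0,0,0,0,0,0],[0,0,0,0,0,0],[0,0,0,0,0,0]]'
python3 -c "
from h import *
st()"
```

```text
ee_pos: [0.4867, 0.2594, 0.0275]
contact_force: [0.5, -0.7, -2.0]
grasp_force: 59.1
time: 64.65
ee_pos: [0.4897, 0.2627, 0.0276]
ee_rot: [1.269, -2.874, 0.0]
contact_force: [-0.4, -0.3, -1.1]
grip_width: 0.0211
grasp_force: 59.1
t64.65 p [489.7 262.7  27.6] trk [23.9  0.5] yaw -132.3 tilt 0.00 F [-0.4 -0.3 -1.1] g 21.1 f59 q6 -1.59
```

```bash
python3 -m crank '[[-0.0006,0,0,0,0,0],[-0.0006,0,0,0,0,0],[0,0,0,0,0,0],[0,0,0,0,0,0],[0,0,0,0,0,0],[0,0,0,0,0,0],[0,0,0,0,0,0],[0,0,0,0,0,0]]' |egrep 'pos|force'
python3 -m crank '[[-0.0006,0,0,0,0,0],[0,0,0,0,0,0],[0,0,0,0,0,0],[0,0,0,0,0,0],[0,0,0,0,0,0],[0,0,0,0,0,0],[0,0,0,0,0,0],[0,0,0,0,0,0]]'
```

```text
ee_pos: [0.4905, 0.2635, 0.0276]
contact_force: [-0.1, -0.1, -2.0]
grasp_force: 59.1
time: 66.65
ee_pos: [0.4909, 0.2639, 0.0276]
ee_rot: [1.269, -2.874, 0.0]
contact_force: [-0.4, -0.7, -1.3]
grip_width: 0.0211
grasp_force: 59.1
```

```bash
python3 -m crank '[[-0.0006,0,0,0,0,0],[-0.0005,0,0,0,0,0],[0,0,0,0,0,0],[0,0,0,0,0,0],[0,0,0,0,0,0],[0,0,0,0,0,0],[0,0,0,0,0,0],[0,0,0,0,0,0]]' |egrep 'pos|force'
python3 -m crank '[[-0.0006,0,0,0,0,0],[0,0,0,0,0,0],[0,0,0,0,0,0],[0,0,0,0,0,0],[0,0,0,0,0,0],[0,0,0,0,0,0],[0,0,0,0,0,0],[0,0,0,0,0,0]]'
python3 -c "
from h import *
st()"
```

```text
ee_pos: [0.4914, 0.2644, 0.0278]
contact_force: [-3.3, -2.2, 3.0]
grasp_force: 59.3
time: 68.65
ee_pos: [0.4916, 0.2645, 0.0279]
ee_rot: [1.269, -2.872, 0.002]
contact_force: [-6.3, -3.5, 4.9]
grip_width: 0.0214
grasp_force: 59.5
t68.65 p [491.6 264.5  27.9] trk [26.6  0.4] yaw -132.3 tilt 0.12 F [-6.3 -3.5  4.9] g 21.4 f59 q6 -1.59
```

```bash
python3 -m crank '[[0,0,0.0004,0,0,0],[0,0,0,0,0,0],[0,0,0,0,0,0],[0,0,0,0,0,0],[0,0,0,0,0,0],[0,0,0,0,0,0],[0,0,0,0,0,0],[0,0,0,0,0,0]]' |egrep 'pos|force'
python3 -m crank '[[0,0,0,0,0,0],[0,0,0,0,0,0],[0,0,0,0,0,0],[0,0,0,0,0,0],[0,0,-0.015,0,0,0],[0,0,-0.02,0,0,0],[0,0,-0.02,0,0,0],[0,0,-0.005,0,0,0]]' 0.06
python3 -c "
from h import *
go(tw(-42,-81.5),.087)"
```

```text
ee_pos: [0.4916, 0.2645, 0.0279]
contact_force: [-7.8, -5.2, 7.0]
grasp_force: 59.7
time: 70.65
ee_pos: [0.493, 0.2659, 0.0898]
ee_rot: [-1.268, 2.87, 0.001]
contact_force: [0.7, -0.8, -0.0]
grip_width: 0.0402
grasp_force: 0.0
t70.65 p [493.  265.9  89.8] trk [28.6  0.3] yaw -132.3 tilt 0.22 F [ 0.7 -0.8 -0. ] g 40.2 f0 q6 -1.59
shift [ 70.6 -81.8   2.6]
```

```bash
python3 -m crank '[[0.02,-0.02,-0.005,0,0,0],[0.03,-0.02,-0.005,0,0,0],[0.035,-0.02,-0.005,0,0,0],[0.035,-0.02,0,0,0,0],[0.035,-0.015,0,0,0,0],[0.03,-0.01,0,0,0,0],[0.02,-0.01,0,0,0,0],[0,0,0,0,0,0]]' |egrep 'pos|force'
python3 -c "
from h import *
I=[]
for n,(u,v) in(('top',(165,160)),('scene',(215,130))):
    a=cams.capture(n)[v:v+100,u:u+100,::-1]; I.append(cv2.resize(a,None,fx=4,fy=4,interpolation=cv2.INTER_CUBIC))
    for l in ('master_slim','master_wide','master_hex','gate_knob','spare_lens','ring_gauge'): print(n,l,[(np.round(d['extent']).tolist(),round(d['confidence'],2)) for d in cams.find_in(n,l)][:2])
cv2.imwrite('pics/f.png',np.hstack(I))
for t in((67,0,.054),(25,0,.038),(66,0,.046),(-42,-82,.046)): print(t,proj('top',np.r_[tw(*t[:2]),t[2]]),proj('scene',np.r_[tw(*t[:2]),t[2]]))
"
```

```text
ee_pos: [0.439, 0.0354, 0.1024]
contact_force: [0.2, 0.2, 0.4]
grasp_force: 0.0
top master_slim [([179.0, 186.0, 21.0, 23.0], 0.49)]
top master_wide [([197.0, 200.0, 17.0, 16.0], 0.61)]
top master_hex []
top gate_knob [([241.0, 198.0, 20.0, 21.0], 0.54), ([176.0, 115.0, 23.0, 27.0], 0.27)]
top spare_lens []
top ring_gauge [([175.0, 116.0, 21.0, 25.0], 0.77)]
scene master_slim [([188.0, 209.0, 17.0, 23.0], 0.54)]
scene master_wide []
scene master_hex [([271.0, 248.0, 22.0, 21.0], 0.5)]
scene gate_knob []
scene spare_lens [([316.0, 147.0, 22.0, 20.0], 0.64)]
scene ring_gauge [([316.0, 149.0, 24.0, 20.0], 0.57)]
(67, 0, 0.054) [[187.5626558  190.88432296]] [[273.13789572 163.19221025]]
(25, 0, 0.038) [[204.11149171 206.52733064]] [[264.64147071 180.10971356]]
(66, 0, 0.046) [[188.51303613 192.00206523]] [[272.92530946 165.85703385]]
(-42, -82, 0.046) [[257.05549548 198.28773368]] [[283.91446993 211.93257401]]
```

View pics/f.png

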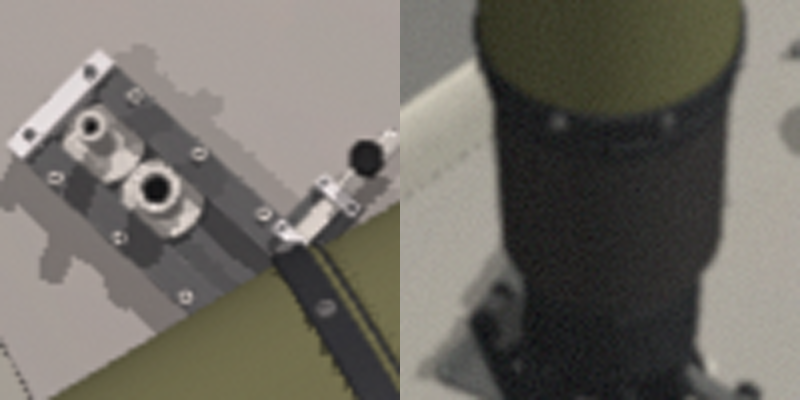

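```bash
python3 -c "
from h import *
go(tw(-42.3,-81.7),.08)"
```

```text
t72.35 p [439.   36.3 102.2] trk [-177.5 -114.4] yaw -132.3 tilt 0.01 F [ 0.4 -0.7 -0.2] g 40.2 f0 q6 -1.28
shift [-135.2   32.7   22.2]
```

```bash
python3 -m crank '[[-0.012,0.003,0.003,0,0,0],[-0.025,0.006,0.003,0,0,0],[-0.03,0.0075,0.003,0,0,0],[-0.03,0.0075,0.003,0,0,0],[-0.025,0.006,0.005,0,0,0],[-0.0132,0.0027,0.005,0,0,0],[0,0,0,0,0,0],[0,0,0,0,0,0]]' >/dev/null
python3 -c "
from h import *
go(tw(-42.3,-81.7),.033)"
```

```text
t73.35 p [505.8 157.8  80.2] trk [-42.8 -81.9] yaw -132.3 tilt 0.02 F [-0.3  0.1  0.7] g 40.2 f0 q6 -1.42
shift [-0.5  0.2 47.2]
```

```bash
python3 -m crank '[[-0.0005,0,0.008,0,0,0],[0,0,0.012,0,0,0],[0,0,0.012,0,0,0],[0,0,0.01,0,0,0],[0,0,0.005,0,0,0],[0,0,0,0,0,0],[0,0,0,0,0,0],[0,0,0,0,0,0]]' |egrep 'pos|force'
python3 -m crank '[[0,0,0,0,0,0],[0,0,0,0,0,0],[0,0,0,0,0,0],[0,0,0,0,0,0],[0,0,0,0,0,0],[0,0,0,0,0,0],[0,0,0,0,0,0],[0,0,0,0,0,0]]' 1 | egrep 'width|force'
python3 -m crank '[[0,0.004,0,0,0,0],[0,0.006,0,0,0,0],[0,0.006,0,0,0,0],[0,0.006,0,0,0,0],[0,0.006,0,0,0,0],[0,0.005,0,0,0,0],[0,0.002,0,0,0,0],[0,0,0,0,0,0]]'
python3 -c "
from h import *
st()"
```

```text
ee_pos: [0.5065, 0.1588, 0.0337]
contact_force: [-0.1, 0.6, 0.1]
grasp_force: 0.0
contact_force: [-4.9, 2.1, 4.9]
grip_width: 0.015
grasp_force: 58.8
time: 76.35
ee_pos: [0.4802, 0.1826, 0.0336]
ee_rot: [-1.27, 2.873, -0.0]
contact_force: [-0.9, -1.0, 5.5]
grip_width: 0.0152
grasp_force: 58.9
t76.35 p [480.2 182.6  33.6] trk [-41.7 -46.3] yaw -132.3 tilt 0.02 F [-0.9 -1.   5.5] g 15.2 f59 q6 -1.49
```

```bash
python3 -m crank '[[0,0.0007,0,0,0,0],[0,0,0,0,0,0],[0,0.0005,0,0,0,0],[0,0,0,0,0,0],[0,0,0,0,0,0],[0,0,0,0,0,0],[0,0,0,0,0,0],[0,0,0,0,0,0]]' |egrep 'pos|force'
python3 -m crank '[[0,0.0006,0,0,0,0],[0,0,0,0,0,0],[0,0,0,0,0,0],[0,0,0,0,0,0],[0,0,0,0,0,0],[0,0,0,0,0,0],[0,0,0,0,0,0],[0,0,0,0,0,0]]'
python3 -c "
from h import *
st()"
```

```text
ee_pos: [0.4795, 0.1832, 0.0337]
contact_force: [-1.1, -1.8, 5.6]
grasp_force: 58.9
time: 78.35
ee_pos: [0.4793, 0.1833, 0.0337]
ee_rot: [-1.269, 2.873, -0.001]
contact_force: [2.5, -2.6, 4.9]
grip_width: 0.0149
grasp_force: 58.9
t78.35 p [479.3 183.3  33.7] trk [-41.7 -45.2] yaw -132.3 tilt 0.06 F [ 2.5 -2.6  4.9] g 14.9 f59 q6 -1.50
```

```bash
python3 -m crank '[[0,0.0006,0,0,0,0],[0,0,0,0,0,0],[0,0.0005,0,0,0,0],[0,0,0,0,0,0],[0,0,0,0,0,0],[0,0,0,0,0,0],[0,0,0,0,0,0],[0,0,0,0,0,0]]'
python3 -c "
from h import *
st()"
```

```text
time: 79.35
ee_pos: [0.4792, 0.1834, 0.0337]
ee_rot: [-1.269, 2.872, -0.003]
contact_force: [5.2, -5.7, 3.5]
grip_width: 0.0148
grasp_force: 58.8
t79.35 p [479.2 183.4  33.7] trk [-41.7 -45.1] yaw -132.3 tilt 0.15 F [ 5.2 -5.7  3.5] g 14.8 f59 q6 -1.50
```

```bash
python3 -m crank '[[0,0,0,0,0,0],[0,0,0,0,0,0],[0,0,0,0,0,0],[0,0,0,0,0,0],[0,0,-0.015,0,0,0],[0,0,-0.02,0,0,0],[0,0,-0.03,0,0,0],[0,0,-0.03,0,0,0]]' 0.06 |egrep 'pos|force'
python3 -m crank '[[0.03,-0.02,-0.005,0,0,0],[0.035,-0.02,-0.005,0,0,0],[0.035,-0.03,-0.005,0,0,0],[0.035,-0.03,0,0,0,0],[0.035,-0.03,0,0,0,0],[0.01,-0.01,0,0,0,0],[0,0,0,0,0,0],[0,0,0,0,0,0]]' |egrep 'pos|force'
python3 -c "
from h import *
for n in('top','scene'):
    cams.capture(n)
    for l in ('master_slim','master_wide','master_hex','gate_knob','spare_lens','ring_gauge'): print(n,l,[(np.round(d['extent']).tolist(),round(d['confidence'],2)) for d in cams.find_in(n,l)][:2])
    a=cams.capture(n).astype(int).max(2)
    c=proj(n,np.r_[tw(-42,-46),.046])[0];u,v=np.round(c).astype(int)
    w=a[v-9:v+10,u-9:u+10]<45
    print(n,'knob exp',c,'dark centroid',(np.argwhere(w).mean(0)[::-1]+[u-9,v-9]) if w.any() else None,w.sum())
st()"
```

```text
ee_pos: [0.4783, 0.1841, 0.1304]
contact_force: [0.9, 1.3, 0.1]
grasp_force: 0.0
ee_pos: [0.4607, -0.0425, 0.1435]
contact_force: [0.5, 0.5, -0.1]
grasp_force: 0.0
top master_slim [([180.0, 186.0, 23.0, 23.0], 0.72), ([221.0, 293.0, 25.0, 17.0], 0.64)]
top master_wide [([195.0, 199.0, 12.0, 14.0], 0.53)]
top master_hex []
top gate_knob []
top spare_lens []
top ring_gauge [([172.0, 119.0, 27.0, 22.0], 0.93)]
top knob exp [244.67059492 211.57952742] dark centroid None 0
scene master_slim [([185.0, 209.0, 20.0, 24.0], 0.69)]
scene master_wide [([256.0, 175.0, 6.0, 19.0], 0.6)]
scene master_hex []
scene gate_knob [([243.0, 202.0, 25.0, 12.0], 0.58)]
scene spare_lens [([210.0, 242.0, 15.0, 24.0], 0.53)]
scene ring_gauge []
scene knob exp [269.00023034 205.86236451] dark centroid [272.37662338 205.55844156] 231
t82.15 p [460.5 -43.3 143.3] trk [-221.9 -183.9] yaw -132.3 tilt 0.01 F [-0.4  0.9  0.3] g 40.5 f0 q6 -1.08
```

```bash
python3 -m crank '[[0,0,-0.03,0,0,0],[0,0,-0.04,0,0,0],[0,0,-0.03,0,0,0],[-0.01,0.03,0,0,0,0],[-0.01,0.035,0,0,0,0],[-0.01,0.035,0,0,0,0],[-0.01,0.035,0,0,0,0],[-0.01,0.035,0,0,0,0]]' >/dev/null
python3 -m crank '[[-0.02,0.035,0,0,0,0],[-0.02,0.035,0,0,0,0],[-0.02,0.035,0,0,0,0],[-0.02,0.035,0,0,0,0],[-0.02,0.035,0,0,0,0],[-0.02,0.035,0,0,0,0],[-0.02,0.035,0,0,0,0],[-0.02,0.035,0,0,0,0]]' >/dev/null
python3 -m crank '[[-0.02,0.035,0,0,0,0],[-0.02,0.035,0,0,0,0],[-0.02,0.035,0,0,0,0],[-0.02,0.02,0,0,0,0],[0,0,0,0,0,0],[0,0,0,0,0,0],[0,0,0,0,0,0],[0,0,0,0,0,0]]' |grep pos
python3 -c "
from h import *
for n in('top','scene'):
    im=cams.capture(n);cv2.imwrite(f'pics/end_{n}.png',im[:,:,::-1]);a=im.astype(int).max(2)
    for l in ('master_slim','master_wide','master_hex','gate_knob','spare_lens','ring_gauge'): print(n,l,[(np.round(d['extent']).tolist(),round(d['confidence'],2)) for d in cams.find_in(n,l)][:2])
    b=cv2.cvtColor(cv2.imread(f'pics/{n}0.png'),cv2.COLOR_BGR2RGB).astype(int).max(2)
    for q in(a,b):
      c=proj(n,np.r_[tw(-42,-46),.040])[0];u,v=np.round(c).astype(int)
      w=q[v-8:v+9,u-8:u+9]<45
      print(n,'knob',np.round(c,1),'dark',np.argwhere(w).mean(0)[::-1]+[u-8,v-8] if w.any() else None,w.sum())
st()"
```

```text
ee_pos: [0.2309, 0.558, 0.2438]
top master_slim [([224.0, 286.0, 22.0, 21.0], 0.6), ([180.0, 188.0, 20.0, 22.0], 0.5)]
top master_wide [([195.0, 200.0, 18.0, 18.0], 0.69)]
top master_hex [([291.0, 208.0, 18.0, 21.0], 0.55)]
top gate_knob [([223.0, 210.0, 26.0, 30.0], 0.51), ([197.0, 199.0, 17.0, 22.0], 0.36)]
top spare_lens [([275.0, 268.0, 22.0, 14.0], 0.77), ([277.0, 196.0, 46.0, 45.0], 0.25)]
top ring_gauge [([174.0, 116.0, 25.0, 26.0], 0.59), ([341.0, 196.0, 49.0, 63.0], 0.16)]
top knob [244.8 212. ] dark [243.96551724 212.53448276] 58
top knob [244.8 212. ] dark [244.         212.47368421] 57
scene master_slim [([265.0, 159.0, 17.0, 28.0], 0.58), ([187.0, 206.0, 18.0, 26.0], 0.56)]
scene master_wide [([256.0, 176.0, 16.0, 19.0], 0.54), ([315.0, 149.0, 26.0, 20.0], 0.2)]
scene master_hex [([271.0, 238.0, 22.0, 27.0], 0.55)]
scene gate_knob [([243.0, 201.0, 34.0, 11.0], 0.59)]
scene spare_lens [([212.0, 242.0, 17.0, 24.0], 0.8)]
scene ring_gauge [([317.0, 149.0, 24.0, 20.0], 0.9)]
scene knob [269.  207.6] dark [269.13888889 207.19444444] 36
scene knob [269.  207.6] dark [269.28205128 207.15384615] 39
t85.85 p [230.7 558.4 243.1] trk [ 68.2 391.2] yaw -132.3 tilt 0.01 F [-0.3 -0.7 -0.6] g 40.1 f0 q6 -2.25
```

```bash
python3 -c "
from rig import workorder
print(workorder.close_job())"
```

```text
the job is handed in; nothing more can be done
None
```

The job is handed in at about 86 s: the hex master is in the nest, the slim and wide masters are back in the track in their original order against the end stop, and the gate is shut; the last camera check showed the knob where it started, shut, and the lens and ring gauge where they were.

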